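Put up two thread stacks for the stitching jobs

ROBOT

A 6-joint arm with a two-finger parallel gripper is mounted at the origin on a cart in front of the work surface, level with it; the furniture and walls round the work are solid. World frame = base frame: x ahead of the robot, y to its left, z up, the work surface at z = 0. Lengths are in m, angles in rad, forces in N, time in s.
With the tool pointing down it reaches from about 0.425 to 0.95 m from the base axis. Payload 3.5 kg.
Tool frame: the origin (TCP) lies between the finger pads; the fingertips stand 22 mm ahead of it and the grasp point (between the pads) lies 3 mm ahead of it (ctrl.nose_length is the z of the fingertips in the tool frame, in m); z points along the fingers, y is the line along which they close (so a half turn about z gives the same grasp; the last joint's range is limited). The gripper opens to 85 mm and grips with 20 to 120 N. Pads are 22 mm wide; open, the fingers measure 114 mm over their backs; the gripper's body (76 mm by 85 mm) begins 54 mm behind the grasp point. The pads swing forward as they close: fully open they stand 13 mm farther back than shut.
Start: joints at [-1.317, 0.286, 1.577, -0, 1.279, -0.15], TCP at [0.265, -0.621, 0.253] pointing down, gripper open.
Joint ranges: [-2.77, 2.77], [-0.9, 2.22], [0.21, 2.48], [-1.53, 4.67], [0.24, 2.81], [-2.84, 2.84]. Speed limits (rad/s): [2.79, 2.79, 3.14, 3.14, 3.14, 3.14].

INTERFACE

Orientations are given as a unit quaternion [x, y, z, w].
In Python, from plant import ctrl gives the robot as it stands. The module is installed in compiled form; this text tells all that it offers.
- The arm moves only by the tool send_rows, never from a script. Its argument "rows" is text: rows parted by semicolons, each of 7 numbers parted by spaces: the turn, a rotation vector about the tool's x, y, z in normalised numbers (1 is 120 degrees), then the shift along the tool's x, y, z in a scale on which 1.0 is 500 mm, then the opening, from -1 (shut) to 1 (fully open). A call has 1 to 8 rows; each row is the pose to reach, as a shift and turn from the pose commanded when the call began, along the tool's axes at that moment; what a row does not reach only later rows make up. A row lasts 1/8 s, in which the tool goes at most 62.5 mm and 10.7 degrees, less where a joint would pass 70% of its speed; a pose out of reach is approached as far as the arm can. No shift or turn number may pass 1 either way. A call with a gripper value outside its range is refused whole. The fingers move at their own pace and stop on an object; "grip_force" is the grip in N (left out, the last holds). Time passes only in rows, so rows that repeat a pose let the fingers close. It gives the time, the measured TCP pose, the force, the opening and the grip force at its end, in the units of the state.
- ctrl.get_state(): the state, without advancing time (a new reading comes with each control period).
- ctrl.read_camera(name): name is "scene" or "top" or "wrist"; returns a dict with "color" (400x640x3 uint8, red, green, blue), "fx", "fy", "cx", "cy" (pixels), "extrinsics" (4x4, takes a point from world to camera coordinates). Camera axes: x right, y down, z forward; pixel columns grow to the right and rows downward; lengths in m; the calibration is good to about 2 mm. A picture is of the moment at which its call begins. There is no depth.
- ctrl.sign_off(): hands the job in; it is judged then, once.
Trained networks look in a picture, given as the dict that the camera call returned (one of the last four; its "shot" number tells which), for a name from the list of things; names that differ only in an ending like _2 or _b are one class to them, and where a whole thing is asked for, a point or a joint stands for the part that bears it (a point fixed in the world has none). Each returns a list of dicts, best first, with "p" (0 to 1); they miss things now and then, are a little off and sometimes report something else, mostly with a low value. They report only what shows in the picture. A call takes as long as a camera call. They do not tell look-alikes from the thing itself.
- ctrl.look_for(picture, target): "position" ([x, y, z] in m, in the coordinates of the camera as it stood for that picture, good to about 4 mm: the middle of the surface that is visible of it).
The state is a dict: "time": time; "qpos": joint angles; "dq": joint speeds; "joint_efforts": joint torques, N m; "eef_pos": TCP position; "tcp_rot": TCP orientation; "contact_force": force on the tool from outside, world axes, zero at the start; "wrist_torque": the same for the moment, N m; "opening": opening from 0.0 (shut) to 1.0 (fully open); "finger_force": force on a finger pad.
Only numpy, scipy, OpenCV 4.12 (cv2) and the standard library are available. Lean on these libraries where they do the work, as an engineer would, in place of code of your own. Each camera call takes 0.05 s, during which the arm holds its last target. There are 200 camera calls.

TASK

Put up the thread for the two stitching jobs. Stand the black spool in the blue saucer, the sand-coloured spool on the black one and the beeswax cake flat on top; stand the red spool in the white saucer and lay the steel rivet anvil flat on it. Each spool sits down in its saucer's recess, and everything else is well centred on what is under it and left standing upright on its own.

Things in the scene. Friction and masses are not known exactly. Their poses are not given: they have to be found in the camera images.
- spool_black: spool of waxed black thread with off-white end flanges and a 32 mm round black label on the top one, standing upright on the green cutting mat (whose top is 3 mm above the bench); a cylinder 43 mm in diameter over the flanges and 52 mm high, about 60 g, both ends flat. Origin: centre of its underside; z up along its axis.
- spool_sand: spool of waxed sand-coloured (pale tan) thread with off-white end flanges and a 32 mm round sand-coloured (pale tan) label on the top one, standing upright on the green cutting mat (whose top is 3 mm above the bench); a cylinder 43 mm in diameter over the flanges and 52 mm high, about 60 g, both ends flat. Origin: centre of its underside; z up along its axis.
- spool_red: spool of waxed red thread with off-white end flanges and a 32 mm round red label on the top one, standing upright on the green cutting mat (whose top is 3 mm above the bench); a cylinder 43 mm in diameter over the flanges and 52 mm high, about 60 g, both ends flat. Origin: centre of its underside; z up along its axis.
- beeswax: orange-yellow cake of beeswax with thread grooves in its top, lying flat on the green cutting mat, 34 mm (own x) by 46 mm (own y) and 19 mm high, about 60 g; grip it across the 34 mm. Origin: centre of its underside; z up. Any heading will do.
- rivet_anvil: light grey steel rivet anvil, a round disc 41 mm in diameter and 13 mm high with a small dimple in its top, lying flat on the green cutting mat, about 180 g. Origin: centre of its underside; z up.
- blue_saucer: blue round saucer fixed to the bench, 68 mm outer diameter, 8 mm high, with a flat-bottomed round recess 52 mm in diameter whose floor is 4 mm above the bench. Origin: centre of its underside, on the bench; z up.
- white_saucer: white round saucer fixed to the bench, 68 mm outer diameter, 8 mm high, with a flat-bottomed round recess 52 mm in diameter whose floor is 4 mm above the bench. Origin: centre of its underside, on the bench; z up.
There are look-alikes about, which are no part of the job. Leave any purple or turquoise look-alike of the rivet_anvil alone. Of the things that look like the spool_black, the larger one is meant.

How it is judged:
At the end, for the whole second after the job is handed in: Black spool in blue and red in white saucer, within 9 mm of centre, on the recess floor (underside 1 to 6.5 mm up); sand on black, beeswax on sand, anvil on red, within 12 mm of centre, underside 48 to 56 mm above that of the spool below; all within 0.1 rad of upright, under 20 mm/s (horizontal distance between spool_black and blue_saucer below 0.009 m and z of spool_black in the frame of blue_saucer between 0.001 and 0.0065 m and angle between each of spool_black, spool_red, spool_sand, beeswax, rivet_anvil's own z axis and vertical below 0.1 rad and linear speed of each of spool_black, spool_red, spool_sand, beeswax, rivet_anvil below 0.02 m/s and horizontal distance between spool_red and white_saucer below 0.009 m and z of spool_red in the frame of white_saucer between 0.001 and 0.0065 m and horizontal distance between spool_sand and spool_black below 0.012 m and z of spool_sand in the frame of spool_black between 0.048 and 0.056 m and horizontal distance between beeswax and spool_sand below 0.012 m and z of beeswax in the frame of spool_sand between 0.048 and 0.056 m and horizontal distance between rivet_anvil and spool_red below 0.012 m and z of rivet_anvil in the frame of spool_red between 0.048 and 0.056 m); the robot touches nothing.
It also fails if it takes over 120 s, if anything falls off the work surface, if the arm or the gripper's body presses on something with over 40 N, if the wrist force passes 120 N, or if a joint passes its speed limit or range.

## Working session

There is one attempt and no reset: what is moved stays moved. The work goes in short steps, Python scripts to look and compute and a tool call to move; the robot and the scene stay as the last step left them, time stands still between calls to the robot, and variables do not carry over. Pictures are saved under pics/ and viewed, at most 17 in all, crops included, and the job is handed in when it is done.

Besides the shell and the picture viewer there is one more tool, called after "Emit:" as name(argument=value, ...) on one line, values as JSON. send_rows: Moves the arm, as the interface text tells. Its arguments: {"type":"object","properties":{"rows":{"type":"string"},"grip_force":{"type":"number"}},"required":["rows"]}

```bash
mkdir -p pics; cat > h.py <<'E'
import numpy as np, cv2
from plant import ctrl
from scipy.spatial.transform import Rotation as R
def shot(cam,name=None,crop=None,scale=1):
    p=ctrl.read_camera(cam)
    if name:
        im=p["color"][:,:,::-1]
        if crop: im=im[crop[1]:crop[3],crop[0]:crop[2]]
        cv2.imwrite("pics/"+name,cv2.resize(im,None,fx=scale,fy=scale,interpolation=cv2.INTER_CUBIC))
    return p
def px(p,w):
    c=p["extrinsics"]@np.r_[w,1]; return np.array([p["fx"]*c[0]/c[2]+p["cx"],p["fy"]*c[1]/c[2]+p["cy"]])
def ray(p,u,v,z):
    E=np.linalg.inv(p["extrinsics"]); d=E[:3,:3]@[(u-p["cx"])/p["fx"],(v-p["cy"])/p["fy"],1]; o=E[:3,3]
    return o+d*(z-o[2])/d[2]
def find(p,n,pm=0.1):
    E=np.linalg.inv(p["extrinsics"]); out=[]
    for d in ctrl.look_for(p,n):
        if d["p"]>pm:
            w=(E@np.r_[d["position"],1])[:3]; out.append((round(d["p"],2),w.round(4),px(p,w).round()))
    return out
E
python3 - <<'E'
from h import *
s=ctrl.get_state();print(s["eef_pos"],s["tcp_rot"],s["opening"],ctrl.nose_length,s["time"])
a=shot("top","top0.png");b=shot("scene","scene0.png")
for n in "spool_black spool_sand spool_red beeswax rivet_anvil blue_saucer white_saucer".split():
    print(n)
    for q in (a,b):
        for r in find(q,n): print("  ",r)
print(np.linalg.inv(a["extrinsics"])[:3],a["fx"])
E
```

```text
[ 0.26506666 -0.62009969  0.25194969] [ 9.79691584e-01  2.00506845e-01 -6.56737556e-05 -1.18392592e-03] 0.9967040507982788 0.022 0.0
spool_black
   (0.93, array([ 0.4524, -0.3121,  0.0394]), array([338., 224.]))
   (0.51, array([ 0.5179, -0.4454,  0.0306]), array([412., 229.]))
spool_sand
   (0.58, array([ 0.567 , -0.3647,  0.0548]), array([391., 198.]))
   (0.84, array([ 0.5598, -0.3692,  0.0455]), array([384., 207.]))
   (0.63, array([ 0.4382, -0.2048,  0.0203]), array([288., 224.]))
spool_red
   (0.83, array([ 0.4492, -0.4147,  0.0569]), array([417., 258.]))
   (0.86, array([ 0.4355, -0.4209,  0.0364]), array([386., 241.]))
beeswax
   (0.65, array([ 0.4596, -0.3077,  0.0614]), array([363., 252.]))
   (0.62, array([ 0.5593, -0.2478,  0.0196]), array([331., 203.]))
   (0.34, array([ 0.4479, -0.0575,  0.0065]), array([237., 256.]))
   (0.44, array([ 0.5569, -0.2469,  0.0238]), array([331., 205.]))
rivet_anvil
   (0.9, array([ 0.5515, -0.0812,  0.0129]), array([250., 206.]))
   (0.79, array([0.5447, 0.018 , 0.0117]), array([202., 208.]))
   (0.67, array([ 0.4485, -0.0569,  0.0062]), array([237., 256.]))
   (0.55, array([ 0.447 , -0.2047,  0.0138]), array([309., 257.]))
   (0.58, array([ 0.4363, -0.2084,  0.0184]), array([289., 226.]))
   (0.53, array([ 0.5473, -0.0768,  0.0152]), array([266., 196.]))
blue_saucer
   (0.78, array([0.6525, 0.0108, 0.0012]), array([208., 158.]))
   (0.72, array([0.6561, 0.0055, 0.0096]), array([262., 178.]))
white_saucer
   (0.9, array([ 0.4484, -0.0589,  0.004 ]), array([238., 256.]))
   (0.58, array([ 0.4515, -0.0559,  0.0084]), array([235., 212.]))
[[ 0.01176063 -0.99397113  0.10900954  0.46573678]
 [-0.99975904 -0.01370932 -0.01714413 -0.19889922]
 [ 0.01853522 -0.10878165 -0.99389285  0.90695592]] 434.41545125364615
```

View pics/top0.png

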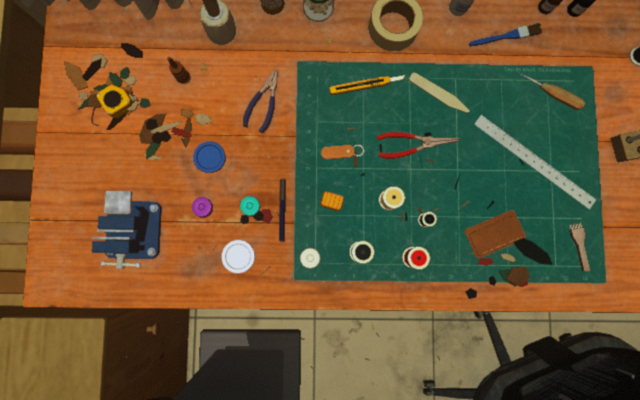

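View pics/scene0.png

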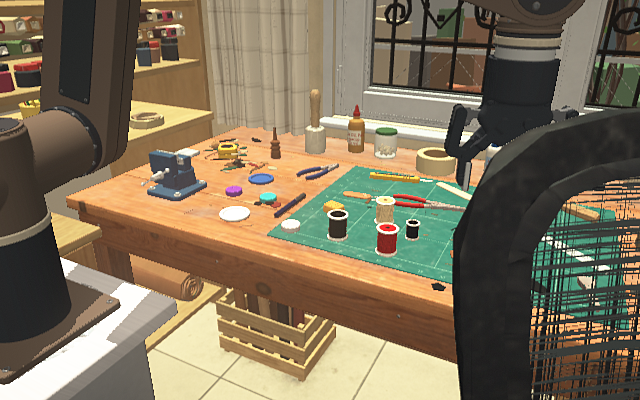

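The top picture shows these candidates:
- **Black spool:** large one at (362,252), small look-alike at (429,219). I choose the large one.
- **Anvil:** light grey disc at (310,258), purple one at (203,207), turquoise one at (250,206). I choose the grey one.
- **Others, no rivals:** sand (394,198), red (418,258), beeswax (332,201), blue saucer (209,157), white saucer (238,256).

Next I refine the positions and check them in a close crop.

```bash
python3 - <<'E'
from h import *
p=shot("top","crop1.png",(190,130,450,280),3)
hsv=cv2.cvtColor(p["color"],cv2.COLOR_RGB2HSV).astype(int)
H,S,V=hsv[...,0],hsv[...,1],hsv[...,2]
for nm,(u,v) in dict(black=(362,252),sand=(394,198),red=(418,258),anvil=(310,258),wax=(332,201),blue=(209,157),white=(238,256)).items(): print(nm,hsv[v,u],p["color"][v,u])
def cen(nm,m,box,z):
    u0,v0,u1,v1=box; k=np.zeros_like(m,np.uint8); k[v0:v1,u0:u1]=m[v0:v1,u0:u1]
    n,l,st,c=cv2.connectedComponentsWithStats(k); i=1+np.argmax(st[1:,4])
    mr=cv2.minAreaRect(np.argwhere(l==i)[:,::-1].astype(np.float32))
    print(nm,st[i],c[i].round(1),ray(p,*c[i],z).round(4),mr)
notgreen=~((H>60)&(H<100)&(S>80))
cen("black",V<70,(345,235,378,268),.055)
cen("red",(S>150)&((H<8)|(H>172)),(402,240,435,272),.055)
cen("sand",(S>60)&(H<35)&(V>140),(375,182,410,215),.055)
cen("anvil",(S<60)&(V>110),(295,243,325,273),.016)
cen("wax",(S>120)&(H<30)&(V>120),(315,185,350,217),.022)
cen("blue",(H>100)&(H<125)&(S>110),(185,135,232,180),.008)
cen("white",(S<70)&(V>120),(215,235,262,280),.008)
E
```

```text
black [14 91 59] [59 48 38]
sand [ 21 138 107] [107  89  49]
red [ 15 112  50] [50 39 28]
anvil [ 46  22 221] [211 221 202]
wax [ 19 228 216] [216 143  23]
blue [109 161 139] [ 51  84 139]
white [108  19 231] [214 221 231]
black [356 245  14  15 168] [362.6 251.7] [ 0.46   -0.3085  0.055 ] ((362.5, 252.0), (14.0, 13.0), 90.0)
red [411 250  16  16 190] [418.5 257.6] [ 0.4499 -0.418   0.055 ] ((418.5000305175781, 257.5000305175781), (14.758047103881836, 14.758047103881836), 26.56505012512207)
sand [386 188  17  18 233] [394.  196.4] [ 0.5695 -0.3709  0.055 ] ((394.0, 196.5), (17.0, 16.0), 90.0)
anvil [300 248  20  21 332] [309.5 257.8] [ 0.4462 -0.2053  0.016 ] ((309.5, 258.0), (20.0, 19.0), 90.0)
wax [321 192  22  18 298] [331.9 200.2] [ 0.5639 -0.2497  0.022 ] ((331.8773498535156, 200.17922973632812), (20.74144172668457, 14.697578430175781), 15.945395469665527)
blue [194 142  31  30 731] [208.9 156.7] [0.6537 0.0082 0.008 ] ((209.0, 156.5), (29.0, 30.0), 90.0)
white [221 240  34  34 883] [237.6 256.1] [ 0.4478 -0.0583  0.008 ] ((237.50003051757812, 256.0), (32.64659118652344, 33.09380340576172), 63.43495178222656)
```

View pics/crop1.png

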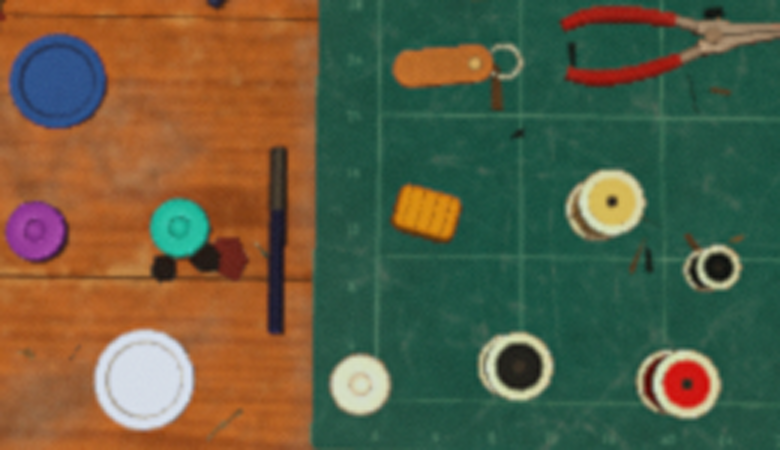

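The crop confirms the choices: large black spool with dark label, pale grey anvil disc, and a wax cake turned about 16°. The measured sizes match the description. Now a helper that works out the move numbers.

```bash
cat >> h.py <<'E'
def to(x,y,z,yaw):
    "turn (deg) and shift (mm) in tool axes from the present pose to TCP x,y,z, tool x at yaw deg, pointing down"
    s=ctrl.get_state(); T=R.from_quat(s["tcp_rot"]); G=R.from_euler("z",yaw,degrees=True)*R.from_euler("x",180,degrees=True)
    return (T.inv()*G).as_rotvec(degrees=True).round(2),(T.inv().apply(np.array([x,y,z])-s["eef_pos"])*1000).round(1)
E
python3 - <<'E'
from h import *
print(to(.46,-.3085,.20,0))
E
```

```text
(array([ 0.  ,  0.  , 23.13]), array([ 301.8, -210.6,   53.3]))
```

The manual's scale: shifts go in shares of 500 mm and turns go in shares of 120 degrees. Converting my numbers, 301.8 mm / 500 = 0.6036, -210.6 mm / 500 = -0.4212, 23.1 degrees / 120 = 0.1925.

Emit:
send_rows(rows="0 0 0.1925 0.6036 -0.4212 0.1066 1;0 0 0.1925 0.6036 -0.4212 0.1066 1;0 0 0.1925 0.6036 -0.4212 0.1066 1;0 0 0.1925 0.6036 -0.4212 0.1066 1;0 0 0.1925 0.6036 -0.4212 0.1066 1;0 0 0.1925 0.6036 -0.4212 0.1066 1;0 0 0.1925 0.6036 -0.4212 0.1066 1;0 0 0.1925 0.6036 -0.4212 0.1066 1", grip_force=40)

```text
time: 1.85
eef_pos: [0.4602, -0.3087, 0.2004]
tcp_rot: [1.0, 0.001, 0.0, 0.0]
contact_force: [0.2, -0.4, -0.4]
opening: 1.0
finger_force: 0.0
```

```bash
python3 - <<'E'
from h import *
p=shot("wrist","w1.png")
s=ctrl.get_state();print(s["eef_pos"],s["qpos"],s["time"],to(.46,-.3085,.038,0))
print(px(p,[.46,-.3085,.055]),find(p,"spool_black"))
E
```

```text
[ 0.45989708 -0.3093667   0.20049167] [-7.75059989e-01  7.11732257e-02  1.92377711e+00 -4.25002826e-04
  1.14563674e+00  7.95856738e-01] 1.9 (array([ 0.06, -0.03,  0.  ]), array([  0. ,  -1. , 162.5]))
[320.34206097 197.75139   ] [(0.67, array([ 0.4687, -0.3065,  0.0551]), array([318., 188.])), (0.67, array([ 0.531 , -0.4376,  0.04  ]), array([467., 116.]))]
```

View pics/w1.png

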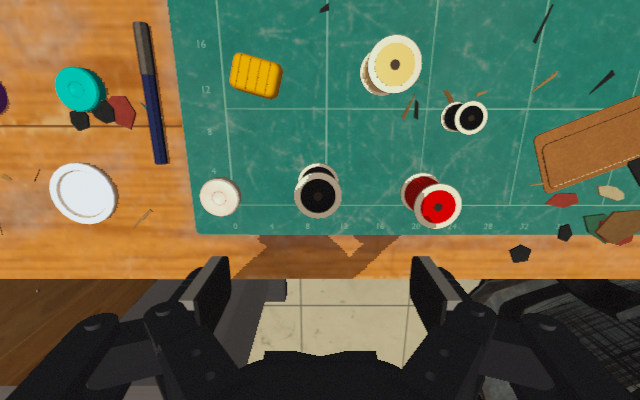

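The wrist picture shows the black label at about (318,196), against (320,198) predicted, so they agree within about 2 mm. Descending to grip.

Converted, 162 mm / 500 = 0.324, 140 mm / 500 = 0.28.

Emit:
send_rows(rows="0 0 0 0 -0.002 0.12 1;0 0 0 0 -0.002 0.22 1;0 0 0 0 -0.002 0.28 1;0 0 0 0 -0.002 0.324 1;0 0 0 0 -0.002 0.324 1;0 0 0 0 -0.002 0.324 -1;0 0 0 0 -0.002 0.324 -1;0 0 0 0 -0.002 0.324 -1")

```text
time: 2.95
eef_pos: [0.4609, -0.3084, 0.0397]
tcp_rot: [1.0, 0.0, 0.001, 0.001]
contact_force: [-1.2, -0.4, 5.1]
opening: 0.494
finger_force: 40.7
```

Converted, -130 mm / 500 = -0.26, -80 mm / 500 = -0.16.

Emit:
send_rows(rows="0 0 0 0 0 0 -1;0 0 0 0 0 0 -1;0 0 0 0 0 0 -1;0 0 0 0 0 -0.06 -1;0 0 0 0 0 -0.16 -1;0 0 0 0 0 -0.26 -1;0 0 0 0 0 -0.26 -1")

```text
time: 3.82
eef_pos: [0.4622, -0.3093, 0.1732]
tcp_rot: [1.0, 0.0, 0.004, 0.004]
contact_force: [-0.3, -0.7, -0.3]
opening: 0.49
finger_force: 40.7
```

```bash
python3 - <<'E'
from h import *
p=shot("wrist","w2.png")
print(find(p,"spool_black"),ctrl.get_state()["contact_force"])
print(to(.6537,.0082,.15,0))
E
```

```text
[(0.74, array([ 0.4722, -0.3072,  0.1895]), array([317., 287.])), (0.58, array([ 0.5292, -0.4377,  0.036 ]), array([476., 123.]))] [ 0.30541892  0.78660531 -1.55063293]
(array([-0.  , -0.  ,  0.05]), array([ 194.1, -315.1,   17.9]))
```

View pics/w2.png

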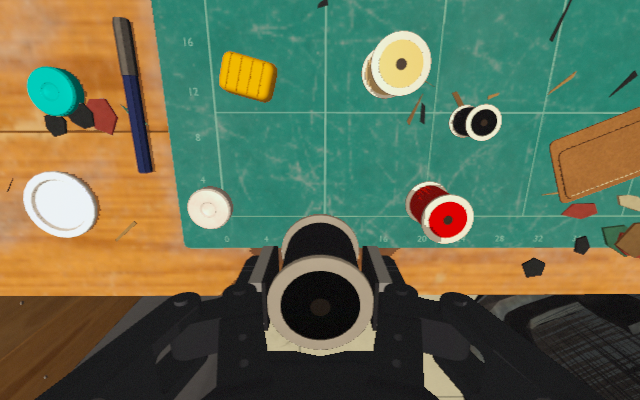

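The black spool is gripped upright, with its label at (320,306). Moving it over the blue saucer.

Converted, -315 mm / 500 = -0.63, 194 mm / 500 = 0.388.

Emit:
send_rows(rows="0 0 0 0.388 -0.63 0.036 -1;0 0 0 0.388 -0.63 0.036 -1;0 0 0 0.388 -0.63 0.036 -1;0 0 0 0.388 -0.63 0.036 -1;0 0 0 0.388 -0.63 0.036 -1;0 0 0 0.388 -0.63 0.036 -1;0 0 0 0.388 -0.63 0.036 -1;0 0 0 0.388 -0.63 0.036 -1")

```text
time: 4.92
eef_pos: [0.6523, 0.008, 0.1472]
tcp_rot: [1.0, 0.001, -0.002, -0.0]
contact_force: [-0.5, -0.1, -1.4]
opening: 0.493
finger_force: 40.8
```

```bash
cat >> h.py <<'E'
def blob(p,m,uv,r):
    "largest blob of mask within r px of uv: centroid and area"
    k=np.zeros(m.shape,np.uint8); cv2.circle(k,(int(uv[0]),int(uv[1])),int(r),1,-1); k&=m.astype(np.uint8)
    n,l,st,c=cv2.connectedComponentsWithStats(k)
    if n<2: return None,0
    i=1+np.argmax(st[1:,4]); cs,_=cv2.findContours((l==i).astype(np.uint8),0,2); h=cv2.convexHull(np.vstack(cs))
    M=cv2.moments(h); return np.array([M["m10"],M["m01"]])/M["m00"],cv2.contourArea(h)
def hsv(p): return [a.astype(int) for a in cv2.split(cv2.cvtColor(p["color"],cv2.COLOR_RGB2HSV))]
E
python3 - <<'E'
from h import *
s=ctrl.get_state();e=s["eef_pos"]
p=shot("wrist");H,S,V=hsv(p)
zt=e[2]-.0365+.052
g=px(p,[e[0],e[1],zt]);c,a=blob(p,V<75,g,35);print(e,g,c,a,ray(p,*c,zt))
g=px(p,[.6537,.0082,.008]);print(g)
c,a=blob(p,(H>100)&(H<125)&(S>110),g,75);print(c,a,ray(p,*c,.008))
print(to(.6537,.0082,.07,0))
E
```

```text
[0.65232437 0.0079551  0.1472392 ] [322.00252785 308.55364204] [321.78026681 306.7394254 ] 3660.5 [0.65317682 0.0080469  0.1627392 ]
[320.448279   197.25231202]
[316.75008379 189.94817329] 3978.0 [0.660359   0.01145004 0.008     ]
(array([-0.01,  0.22,  0.01]), array([ 1.5, -1. , 77.9]))
```

```bash
python3 - <<'E'
from h import *
from scipy.optimize import least_squares
p=shot("wrist","w3.png");H,S,V=hsv(p)
m=((H>100)&(H<125)&(S>110)).astype(np.uint8); k=np.zeros_like(m);cv2.circle(k,(320,193),80,1,-1);m&=k
n,l,st,c=cv2.connectedComponentsWithStats(m);i=1+np.argmax(st[1:,4]);print(st[i])
cs,_=cv2.findContours((l==i).astype(np.uint8),0,1);q=max(cs,key=len)[:,0]
W=np.array([ray(p,u,v,.008)[:2] for u,v in q])
W=W[W[:,0]>.645]
f=least_squares(lambda a:np.hypot(*(W-a).T)-.034,[.655,.009],loss="soft_l1",f_scale=.0005);print(f.x,np.abs(f.fun).mean())
E
```

```text
[ 279  156   75   66 3779]
[0.6556927  0.01135413] 0.0008044331982805803
```

View pics/w3.png

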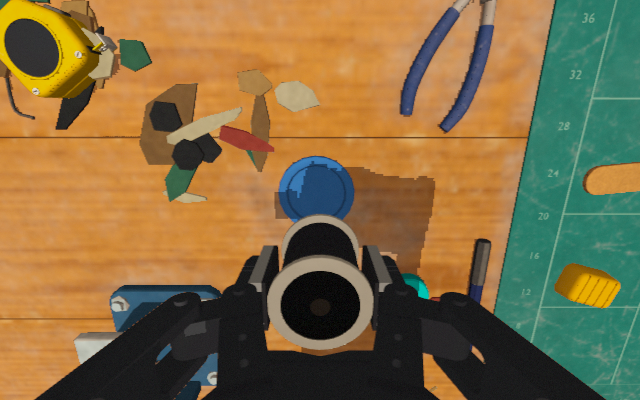

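The picture shows the spool held upright and the blue saucer centred at about (317,193). The two cameras differ by about 2 mm, so I take the middle. Lowering.

Converted, 107 mm / 500 = 0.214, -1.8 mm / 500 = -0.0036.

Emit:
send_rows(rows="0 0 0 0.003 -0.0036 0.08 -1;0 0 0 0.003 -0.0036 0.14 -1;0 0 0 0.003 -0.0036 0.18 -1;0 0 0 0.003 -0.0036 0.196 -1;0 0 0 0.003 -0.0036 0.206 -1;0 0 0 0.003 -0.0036 0.21 -1;0 0 0 0.003 -0.0036 0.214 -1;0 0 0 0.003 -0.0036 0.214 -1")

```text
time: 6.02
eef_pos: [0.6556, 0.0095, 0.0435]
tcp_rot: [1.0, 0.0, 0.0, 0.0]
contact_force: [-0.9, -0.2, -0.6]
opening: 0.496
finger_force: 40.8
```

Converted, 3 mm / 500 = 0.006, 2 mm / 500 = 0.004.

Emit:
send_rows(rows="0 0 0 0 0 0.002 -1;0 0 0 0 0 0.004 -1;0 0 0 0 0 0.006 -1;0 0 0 0 0 0.006 -1")

```text
time: 6.52
eef_pos: [0.6554, 0.0095, 0.0405]
tcp_rot: [1.0, 0.0, -0.0, -0.0]
contact_force: [-1.8, -0.6, 4.0]
opening: 0.495
finger_force: 41.2
```

```bash
python3 - <<'E'
from h import *
for i in range(3):
    s=ctrl.get_state();p=shot("top") ;print(s["eef_pos"],s["contact_force"])
E
```

```text
[0.65538819 0.00950875 0.04053258] [-1.80357966 -0.55808902  4.04328203]
[0.65536756 0.00949732 0.04053259] [-1.93725626  0.34761124  3.20450893]
[0.65539157 0.00948427 0.0405423 ] [-1.56645529  0.13921867  5.15223046]
```

Light contact at the expected floor height, so it is seated. Releasing and rising, then moving over to the sand spool.

Converted, -160 mm / 500 = -0.32, -100 mm / 500 = -0.2.

Emit:
send_rows(rows="0 0 0 0 0 0 0;0 0 0 0 0 0 1;0 0 0 0 0 0 1;0 0 0 0 0 0 1;0 0 0 0 0 -0.08 1;0 0 0 0 0 -0.2 1;0 0 0 0 0 -0.32 1;0 0 0 0 0 -0.32 1")

```text
time: 7.68
eef_pos: [0.6591, 0.009, 0.2081]
tcp_rot: [1.0, 0.0, 0.007, 0.001]
contact_force: [-0.3, 0.1, 0.6]
opening: 1.001
finger_force: 0.0
```

```bash
python3 - <<'E'
from h import *
p=shot("wrist");H,S,V=hsv(p);e=ctrl.get_state()["eef_pos"];print(e)
g=px(p,[.655,.0095,.056]);c,a=blob(p,V<75,g,28);print(g,c,a,ray(p,*c,.056))
print(to(.5695,-.3709,.2,0))
E
```

```text
[0.6571275  0.00925801 0.20399918]
[319.81316673 202.02637641] [319.04429745 200.0210463 ] 831.5 [0.65693685 0.01021435 0.056     ]
(array([ 0.06, -0.42,  0.04]), array([-87.9, 380.1,   3.7]))
```

Converted, 380 mm / 500 = 0.76, -88 mm / 500 = -0.176.

Emit:
send_rows(rows="0 0 0 -0.176 0.76 0.008 1;0 0 0 -0.176 0.76 0.008 1;0 0 0 -0.176 0.76 0.008 1;0 0 0 -0.176 0.76 0.008 1;0 0 0 -0.176 0.76 0.008 1;0 0 0 -0.176 0.76 0.008 1;0 0 0 -0.176 0.76 0.008 1;0 0 0 -0.176 0.76 0.008 1")

```text
time: 8.72
eef_pos: [0.5666, -0.3706, 0.1938]
tcp_rot: [1.0, -0.001, -0.001, -0.001]
contact_force: [0.0, 0.7, -1.1]
opening: 0.999
finger_force: 0.0
```

```bash
python3 - <<'E'
from h import *
p=shot("top");H,S,V=hsv(p)
g=px(p,[.655,.0095,.056]);c,a=blob(p,V<70,g,13);print("black top",g,c,a,ray(p,*c,.056))
p=shot("wrist");H,S,V=hsv(p)
g=px(p,[.5695,-.3709,.055]);c,a=blob(p,(S>60)&(H<35)&(V>140),g,32);print(g,c,a,ray(p,*c,.055),ctrl.get_state()["eef_pos"])
print(to(.5695,-.3709,.0395,0))
E
```

```text
black top [202.83246008 151.0098717 ] [203.62421973 151.11111111] 133.5 [0.65482025 0.00792683 0.056     ]
[322.75303032 196.6736872 ] [319.71730132 195.26793598] 1208.0 [ 0.57078513 -0.368224    0.055     ] [ 0.56761989 -0.36882429  0.19470773]
(array([-0.12,  0.08,  0.1 ]), array([  2.1,   2.4, 155.2]))
```

Seen from above, the black spool is about 1 mm from the saucer centre. Grasping sand.

Converted, 155 mm / 500 = 0.31, 135 mm / 500 = 0.27.

Emit:
send_rows(rows="0 0 0 0.004 0.002 0.1 1;0 0 0 0.004 0.002 0.2 1;0 0 0 0.004 0.002 0.27 1;0 0 0 0.004 0.002 0.31 1;0 0 0 0.004 0.002 0.31 1;0 0 0 0.004 0.002 0.31 -1;0 0 0 0.004 0.002 0.31 -1;0 0 0 0.004 0.002 0.31 -1")

```text
time: 9.82
eef_pos: [0.5707, -0.3725, 0.0433]
tcp_rot: [1.0, 0.0, 0.001, 0.001]
contact_force: [-0.2, 0.8, 4.5]
opening: 0.489
finger_force: 41.1
```

Emit:
send_rows(rows="0 0 0 0 0 0 -1;0 0 0 0 0 0 -1;0 0 0 0 0 0 -1;0 0 0 0 0 0 -1")

```text
time: 10.32
eef_pos: [0.5707, -0.3725, 0.0433]
tcp_rot: [1.0, 0.0, 0.001, 0.001]
contact_force: [0.2, 0.5, 6.6]
opening: 0.491
finger_force: 41.0
```

Converted, -140 mm / 500 = -0.28, -90 mm / 500 = -0.18.

Emit:
send_rows(rows="0 0 0 0 0 -0.08 -1;0 0 0 0 0 -0.18 -1;0 0 0 0 0 -0.28 -1;0 0 0 0 0 -0.28 -1;0 0 0 0 0 -0.28 -1")

```text
time: 10.95
eef_pos: [0.569, -0.3713, 0.1803]
tcp_rot: [1.0, 0.0, -0.0, -0.0]
contact_force: [-0.8, 0.5, -0.9]
opening: 0.494
finger_force: 40.7
```

```bash
python3 - <<'E'
from h import *
p=shot("wrist");H,S,V=hsv(p);e=ctrl.get_state()["eef_pos"]
zt=e[2]+.0155
g=px(p,[e[0],e[1],zt]);c,a=blob(p,(S>60)&(H<35)&(V>140),g,45);print(e,g,c,a,ray(p,*c,zt)-e)
print(to(.655,.009,.18,0))
E
```

```text
[ 0.56858829 -0.37087346  0.17892977] [321.01455985 307.34385465] [319.96643673 302.56074766] 4494.0 [0.00225535 0.00042619 0.0155    ]
(array([-0.13,  0.15,  0.03]), array([  86.6, -379.8,   -0.4]))
```

Converted, -380 mm / 500 = -0.76, 88 mm / 500 = 0.176.

Emit:
send_rows(rows="0 0 0 0.176 -0.76 0 -1;0 0 0 0.176 -0.76 0 -1;0 0 0 0.176 -0.76 0 -1;0 0 0 0.176 -0.76 0 -1;0 0 0 0.176 -0.76 0 -1;0 0 0 0.176 -0.76 0 -1;0 0 0 0.176 -0.76 0 -1;0 0 0 0.176 -0.76 0 -1")

```text
time: 12.0
eef_pos: [0.6565, 0.0092, 0.179]
tcp_rot: [1.0, 0.001, -0.002, 0.0]
contact_force: [-0.5, 0.1, -1.4]
opening: 0.491
finger_force: 40.9
```

```bash
python3 - <<'E'
from h import *
for i in range(4): p=shot("wrist","w4.png") ; print(ctrl.get_state()["eef_pos"])
H,S,V=hsv(p);e=ctrl.get_state()["eef_pos"]
zt=e[2]+.0117
g=px(p,[e[0],e[1],zt]);c,a=blob(p,(S>60)&(H<35)&(V>140),g,45);print(g,c,ray(p,*c,zt)-e)
print(to(.6565,.0095,.105,0))
E
```

```text
[0.65656759 0.00794441 0.17935241]
[0.65670955 0.00714696 0.17978254]
[0.65686268 0.0067717  0.18020271]
[0.65697863 0.00659028 0.18046617]
[322.39860138 302.93523014] [321.94375868 301.58440205] [0.00064672 0.00018776 0.0117    ]
(array([ 0.01,  0.06, -0.1 ]), array([-0.4, -2.9, 75.5]))
```

View pics/w4.png

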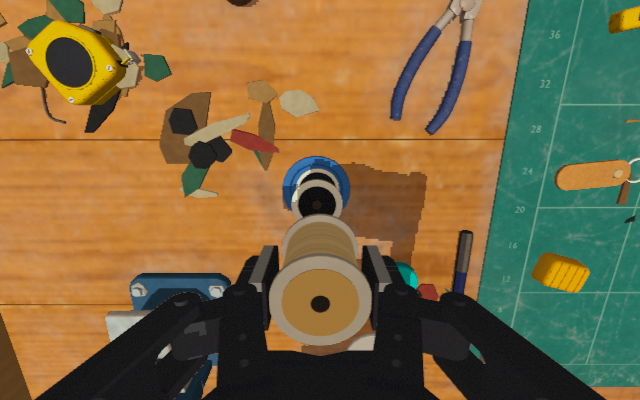

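The sand spool is held straight, and the black spool's label shows at (317,204) inside the blue saucer. Lowering.

Converted, 79 mm / 500 = 0.158, 77 mm / 500 = 0.154.

Emit:
send_rows(rows="0 0 0 -0.001 -0.006 0.07 -1;0 0 0 -0.001 -0.006 0.12 -1;0 0 0 -0.001 -0.006 0.14 -1;0 0 0 -0.001 -0.006 0.15 -1;0 0 0 -0.001 -0.006 0.154 -1;0 0 0 -0.001 -0.006 0.158 -1;0 0 0 -0.001 -0.006 0.158 -1;0 0 0 -0.001 -0.006 0.158 -1")

```text
time: 13.2
eef_pos: [0.6571, 0.0115, 0.1025]
tcp_rot: [1.0, 0.0, 0.0, 0.0]
contact_force: [-0.4, -0.0, -0.2]
opening: 0.494
finger_force: 40.9
```

```bash
python3 - <<'E'
from h import *
for i in range(3): p=shot("wrist"); s=ctrl.get_state();print(s["eef_pos"],s["contact_force"])
H,S,V=hsv(p);e=s["eef_pos"]
zt=e[2]+.0117
g=px(p,[e[0],e[1],zt]);c,a=blob(p,(S>60)&(H<35)&(V>140),g,45);print("sand",ray(p,*c,zt)-e)
E
```

```text
[0.65701277 0.01156005 0.10239354] [-0.07728424  0.86313662 -0.72483554]
[0.65696763 0.01151235 0.10234036] [-0.29653746 -0.37540604 -0.40590411]
[0.65691416 0.0115085  0.10223518] [ 0.68526135 -0.68867815 -0.81462227]
sand [6.00172049e-04 4.53604675e-05 1.17000000e-02]
```

Back 2 mm in y, then down 6 mm slowly.

Converted, 5.8 mm / 500 = 0.0116, 5.2 mm / 500 = 0.0104.

Emit:
send_rows(rows="0 0 0 -0.002 0.004 0.004 -1;0 0 0 -0.002 0.004 0.007 -1;0 0 0 -0.002 0.004 0.009 -1;0 0 0 -0.002 0.004 0.0104 -1;0 0 0 -0.002 0.004 0.0116 -1;0 0 0 -0.002 0.004 0.0116 -1")

```text
time: 14.1
eef_pos: [0.6559, 0.0095, 0.0963]
tcp_rot: [1.0, 0.0, 0.0, 0.0]
contact_force: [0.2, 0.5, -1.0]
opening: 0.49
finger_force: 40.9
```

Converted, 1 mm / 500 = 0.002, 0.5 mm / 500 = 0.001.

Emit:
send_rows(rows="0 0 0 0 0 0.001 -1;0 0 0 0 0 0.002 -1;0 0 0 0 0 0.002 -1")

```text
time: 14.48
eef_pos: [0.6562, 0.0094, 0.0962]
tcp_rot: [1.0, 0.0, 0.0, 0.0]
contact_force: [-1.4, 0.5, 4.9]
opening: 0.491
finger_force: 41.0
```

Contact. Releasing and rising.

Converted, -120 mm / 500 = -0.24, -80 mm / 500 = -0.16.

Emit:
send_rows(rows="0 0 0 0 0 0 0;0 0 0 0 0 0 1;0 0 0 0 0 0 1;0 0 0 0 0 0 1;0 0 0 0 0 -0.06 1;0 0 0 0 0 -0.16 1;0 0 0 0 0 -0.24 1;0 0 0 0 0 -0.24 1")

```text
time: 15.48
eef_pos: [0.6582, 0.0092, 0.2204]
tcp_rot: [1.0, 0.0, 0.005, 0.001]
contact_force: [0.5, 0.3, -0.3]
opening: 1.0
finger_force: 0.0
```

```bash
python3 - <<'E'
from h import *
p=shot("wrist");H,S,V=hsv(p)
g=px(p,[.656,.0095,.108]);c,a=blob(p,(S>60)&(H<35)&(V>140),g,35);print(g,c,a,ray(p,*c,.108),ctrl.get_state()["eef_pos"])
print(to(.5639,-.2497,.2,74))
E
```

```text
[320.26972308 212.81439063] [317.49579364 216.71073597] 2991.5 [0.65269269 0.01173349 0.108     ] [0.65670791 0.00936762 0.21717982]
(array([  0.17,  -0.17, -73.96]), array([-93., 259.,  17.]))
```

Converted, 259 mm / 500 = 0.518, -93 mm / 500 = -0.186, -74 degrees / 120 = -0.6167.

Emit:
send_rows(rows="0 0 -0.0833 -0.02 0.06 0 1;0 0 -0.1667 -0.06 0.16 0.02 1;0 0 -0.25 -0.186 0.518 0.034 1;0 0 -0.6167 -0.186 0.518 0.034 1;0 0 -0.6167 -0.186 0.518 0.034 1;0 0 -0.6167 -0.186 0.518 0.034 1;0 0 -0.6167 -0.186 0.518 0.034 1;0 0 -0.6167 -0.186 0.518 0.034 1")

```text
time: 16.52
eef_pos: [0.5618, -0.2493, 0.1957]
tcp_rot: [0.799, 0.602, -0.001, -0.002]
contact_force: [0.7, -1.1, 0.1]
opening: 1.0
finger_force: 0.0
```

Emit:
send_rows(rows="0 0 0 0 0 0 1;0 0 0 0 0 0 1")

```text
time: 16.77
eef_pos: [0.5629, -0.2491, 0.1977]
tcp_rot: [0.799, 0.602, -0.0, -0.0]
contact_force: [0.4, 0.6, -0.0]
opening: 0.999
finger_force: 0.0
```

```bash
python3 - <<'E'
from h import *
p=shot("top");H,S,V=hsv(p)
g=px(p,[.656,.0095,.108]);c,a=blob(p,(S>60)&(H>15)&(H<35)&(V>140),g,12);print("sand",g,c,a,ray(p,*c,.108))
p=shot("wrist","w5.png");H,S,V=hsv(p)
g=px(p,[.5639,-.2497,.022]);m=((S>150)&(H>10)&(H<35)&(V>110)).astype(np.uint8)
c,a=blob(p,m,g,45);print(g,c,a,ray(p,*c,.022),ctrl.get_state()["eef_pos"])
k=np.zeros_like(m);cv2.circle(k,(int(c[0]),int(c[1])),45,1,-1);q=np.argwhere(m&k)[:,::-1]
W=np.array([ray(p,u,v,.022)[:2]*1000 for u,v in q],np.float32);print(cv2.minAreaRect(W))
E
```

```text
sand [196.25240952 144.29856695] [197.66598916 144.50474255] 246.0 [0.65565002 0.0068574  0.108     ]
[318.97615236 188.42907511] [320.80514567 182.36145794] 1321.5 [ 0.56736184 -0.24423359  0.022     ] [ 0.56305292 -0.24925087  0.19808234]
((567.0716552734375, -244.85391235351562), (46.01080322265625, 30.38530731201172), 74.87322998046875)
```

View pics/w5.png

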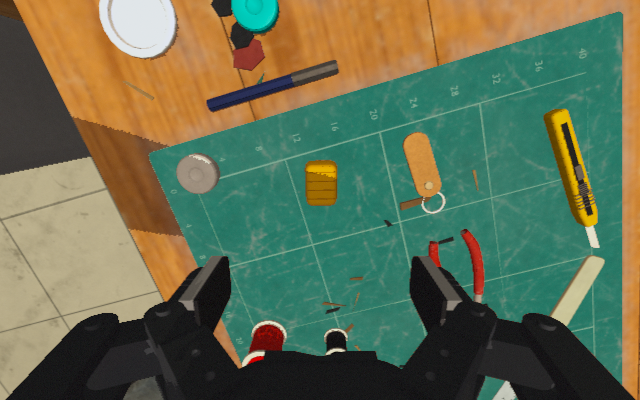

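From above, sand sits 1 mm from the black spool's axis. In the wrist picture the wax is square to the fingers, at about (321,183). Gripping it low.

Converted, 171 mm / 500 = 0.342, 1.5 mm / 500 = 0.003.

Emit:
send_rows(rows="0 0 0 0.004 0.003 0.12 1;0 0 0 0.004 0.003 0.22 1;0 0 0 0.004 0.003 0.3 1;0 0 0 0.004 0.003 0.33 1;0 0 0 0.004 0.003 0.342 1;0 0 0 0.004 0.003 0.342 1;0 0 0 0.004 0.003 0.342 1")

```text
time: 17.75
eef_pos: [0.5662, -0.2488, 0.0293]
tcp_rot: [0.798, 0.602, 0.001, 0.002]
contact_force: [0.3, 0.3, 0.2]
opening: 1.004
finger_force: 0.0
```

Converted, 3 mm / 500 = 0.006.

Emit:
send_rows(rows="0 0 0 0 0 0.006 0.2;0 0 0 0 0 0.006 -1;0 0 0 0 0 0.006 -1;0 0 0 0 0 0.006 -1;0 0 0 0 0 0.006 -1;0 0 0 0 0 0.006 -1;0 0 0 0 0 0.006 -1")

```text
time: 18.62
eef_pos: [0.5654, -0.2484, 0.0248]
tcp_rot: [0.798, 0.602, 0.0, 0.001]
contact_force: [0.7, -0.5, 5.1]
opening: 0.372
finger_force: 41.3
```

Emit:
send_rows(rows="0 0 0 0 0 -0.08 -1;0 0 0 0 0 -0.18 -1;0 0 0 0 0 -0.3 -1;0 0 0 0 0 -0.36 -1;0 0 0 0 0 -0.36 -1;0 0 0 0 0 -0.36 -1")

```text
time: 19.38
eef_pos: [0.5637, -0.2472, 0.2012]
tcp_rot: [0.798, 0.602, -0.001, -0.002]
contact_force: [-0.4, 1.0, -2.5]
opening: 0.365
finger_force: 40.0
```

```bash
python3 - <<'E'
from h import *
for i in range(3): p=shot("wrist","w6.png")
H,S,V=hsv(p);e=ctrl.get_state()["eef_pos"]
zt=e[2]-.004
g=px(p,[e[0],e[1],zt]);c,a=blob(p,(S>150)&(H>10)&(H<35)&(V>110),g,60);T=R.from_quat(ctrl.get_state()["tcp_rot"]);print(g,c,a,T.inv().apply(ray(p,*c,zt)-e))
print(to(.656,.009,.22,74),e)
E
```

```text
[316.52759094 281.24649963] [319.5754259  269.46332845] 5801.5 [0.00607773 0.00142801 0.00400214]
(array([-0.29, -0.09,  0.03]), array([271.8,  18.1, -18.7])) [ 0.56374527 -0.24731345  0.20102099]
```

View pics/w6.png

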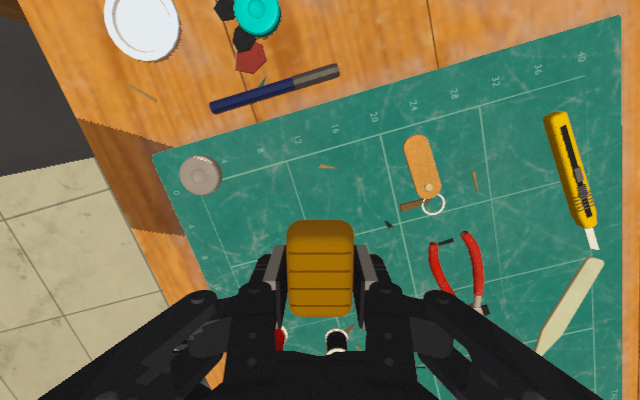

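The wax is gripped flat and centred between the pads, reaching about 3 mm forward. Carrying it over the stack.

Converted, 269 mm / 500 = 0.538, 18 mm / 500 = 0.036.

Emit:
send_rows(rows="0 0 0 0.538 0.036 0 -1;0 0 0 0.538 0.036 0 -1;0 0 0 0.538 0.036 0 -1;0 0 0 0.538 0.036 0 -1;0 0 0 0.538 0.036 0 -1;0 0 0 0.538 0.036 0 -1;0 0 0 0.538 0.036 0 -1;0 0 0 0.538 0.036 0 -1")

```text
time: 20.52
eef_pos: [0.6559, 0.0038, 0.204]
tcp_rot: [0.799, 0.601, -0.0, -0.0]
contact_force: [0.3, -0.9, -1.0]
opening: 0.37
finger_force: 40.0
```

Converted, 55 mm / 500 = 0.11, 50 mm / 500 = 0.1.

Emit:
send_rows(rows="0 0 0 0 0 0 -1;0 0 0 0 0 0.04 -1;0 0 0 0 0 0.08 -1;0 0 0 0 0 0.1 -1;0 0 0 0 0 0.11 -1;0 0 0 0 0 0.11 -1;0 0 0 0 0 0.11 -1")

```text
time: 21.4
eef_pos: [0.6568, 0.0056, 0.15]
tcp_rot: [0.798, 0.602, 0.001, 0.001]
contact_force: [-0.2, -0.6, -0.5]
opening: 0.367
finger_force: 40.0
```

```bash
python3 - <<'E'
from h import *
for i in range(2): p=shot("wrist","w7.png")
print(ctrl.get_state()["eef_pos"],to(.655,.006,.1345,74))
E
```

```text
[0.65678486 0.00557296 0.15019061] (array([ 0.09, -0.01,  0.04]), array([-0.1, -1.9, 15.7]))
```

View pics/w7.png

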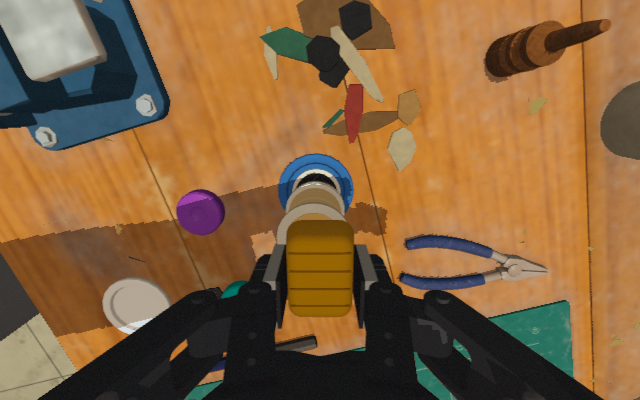

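The stack stands straight at (316,190–225) below the wax, so I lower it.

Converted, 19.5 mm / 500 = 0.039, 18.5 mm / 500 = 0.037.

Emit:
send_rows(rows="0 0 0 0 -0.003 0.016 -1;0 0 0 0 -0.003 0.028 -1;0 0 0 0 -0.003 0.034 -1;0 0 0 0 -0.003 0.037 -1;0 0 0 0 -0.003 0.039 -1;0 0 0 0 -0.003 0.039 -1")

```text
time: 22.25
eef_pos: [0.655, 0.006, 0.1299]
tcp_rot: [0.798, 0.602, 0.0, 0.0]
contact_force: [0.3, 0.0, -1.2]
opening: 0.369
finger_force: 40.0
```

Converted, 1.2 mm / 500 = 0.0024, 0.7 mm / 500 = 0.0014.

Emit:
send_rows(rows="0 0 0 0 0 0.0014 -1;0 0 0 0 0 0.0024 -1;0 0 0 0 0 0.0024 -1")

```text
time: 22.62
eef_pos: [0.6552, 0.006, 0.1296]
tcp_rot: [0.798, 0.602, 0.0, 0.0]
contact_force: [-1.4, 0.4, 5.1]
opening: 0.371
finger_force: 41.7
```

Converted, -100 mm / 500 = -0.2, -80 mm / 500 = -0.16.

Emit:
send_rows(rows="0 0 0 0 0 0 -0.1;0 0 0 0 0 0 0.5;0 0 0 0 0 0 1;0 0 0 0 0 0 1;0 0 0 0 0 -0.06 1;0 0 0 0 0 -0.16 1;0 0 0 0 0 -0.2 1;0 0 0 0 0 -0.2 1")

```text
time: 23.62
eef_pos: [0.6557, 0.0059, 0.2303]
tcp_rot: [0.798, 0.602, 0.001, 0.001]
contact_force: [0.0, -0.3, -0.6]
opening: 1.0
finger_force: 0.0
```

```bash
python3 - <<'E'
from h import *
print(to(.4499,-.417,.2,0))
E
```

```text
(array([ 0.16, -0.16, 74.04]), array([-463.2,  -81.6,   29.7]))
```

Converted, -463 mm / 500 = -0.926, -120 mm / 500 = -0.24, 74 degrees / 120 = 0.6167.

Emit:
send_rows(rows="0 0 0.0833 -0.12 -0.02 0 1;0 0 0.1667 -0.24 -0.04 0 1;0 0 0.6167 -0.926 -0.164 0.06 1;0 0 0.6167 -0.926 -0.164 0.06 1;0 0 0.6167 -0.926 -0.164 0.06 1;0 0 0.6167 -0.926 -0.164 0.06 1;0 0 0.6167 -0.926 -0.164 0.06 1;0 0 0.6167 -0.926 -0.164 0.06 1")

```text
time: 24.62
eef_pos: [0.446, -0.4178, 0.1949]
tcp_rot: [1.0, -0.002, -0.002, -0.002]
contact_force: [0.5, 0.9, 0.1]
opening: 1.001
finger_force: 0.0
```

Emit:
send_rows(rows="0 0 0 0 0 0 1;0 0 0 0 0 0 1;0 0 0 0 0 0 1;0 0 0 0 0 0 1")

```text
time: 25.12
eef_pos: [0.4493, -0.4155, 0.1985]
tcp_rot: [1.0, 0.001, -0.0, -0.0]
contact_force: [-0.3, 0.7, -0.4]
opening: 1.002
finger_force: 0.0
```

```bash
python3 - <<'E'
from h import *
p=shot("top","t2.png",(170,110,270,280),3);H,S,V=hsv(p)
g=px(p,[.656,.0095,.127]);c,a=blob(p,(S>150)&(H>12)&(H<35)&(V>140),g,16);print("wax",g,c,a,c is not None and ray(p,*c,.127))
p=shot("wrist");H,S,V=hsv(p)
g=px(p,[.4499,-.418,.055]);c,a=blob(p,(S>150)&((H<8)|(H>172)),g,30);print(g,c,a,ray(p,*c,.055),ctrl.get_state()["eef_pos"])
print(to(.4505,-.4165,.0405,0))
E
```

```text
wax [193.62606958 141.8245951 ] [194.08224777 141.20153257] 652.5 [0.65717351 0.00872074 0.127     ]
[323.23434416 197.42836587] [320.10726073 195.23890722] 909.0 [ 0.45193394 -0.41519047  0.055     ] [ 0.44917366 -0.41587515  0.19870482]
(array([ 0.01, -0.01,  0.11]), array([  1.3,   0.6, 158.2]))
```

View pics/t2.png

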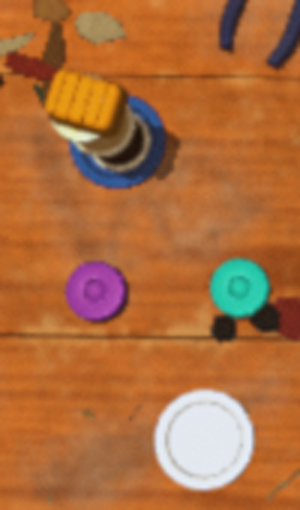

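The blue stack stands, with the wax at about (87,100) in this crop. I check its centring more exactly with a tighter mask before going on.

```bash
python3 - <<'E'
from h import *
p=shot("top");H,S,V=hsv(p)
print(hsv(p)[0][143,198],S[143,198],V[143,198],"wood",H[120,190],S[120,190],V[120,190])
for lo in (15,16,17):
    m=(H>=lo)&(H<30)&(S>180)&(V>90)
    c,a=blob(p,m,(198,143),22)
    print(lo,c,a,ray(p,*c,.127))
    v,u=np.nonzero(m[120:165,178:220]);print(u.min()+178,u.max()+178,v.min()+120,v.max()+120)
b=[px(p,np.r_[np.array([.656,.007])+R.from_euler("z",74,degrees=True).as_matrix()[:2,:2]@[sx*.023,sy*.017],z]) for z in (.108,.127) for sx in(-1,1) for sy in(-1,1)]
b=np.array(b);print("pred for centre .656,.007",b.min(0),b.max(0))
E
```

```text
18 232 208 wood 12 194 121
15 [197.37639752 143.49689441] 402.5 [0.65299939 0.00256639 0.127     ]
184 210 124 155
16 [197.32663092 143.23190349] 373.0 [0.65349087 0.00267689 0.127     ]
185 210 133 154
17 [197.02123142 142.74309979] 314.0 [0.65439129 0.00326837 0.127     ]
185 209 134 152
pred for centre .656,.007 [179.98911873 129.55101008] [212.19972855 156.40118665]
```

The wax is within about 4 mm of centre. Now the red spool.

Converted, 158 mm / 500 = 0.316, 140 mm / 500 = 0.28.

Emit:
send_rows(rows="0 0 0 0.0026 0.0012 0.12 1;0 0 0 0.0026 0.0012 0.22 1;0 0 0 0.0026 0.0012 0.28 1;0 0 0 0.0026 0.0012 0.316 1;0 0 0 0.0026 0.0012 0.316 1;0 0 0 0.0026 0.0012 0.316 1;0 0 0 0.0026 0.0012 0.316 -1;0 0 0 0.0026 0.0012 0.316 -1")

```text
time: 26.28
eef_pos: [0.4504, -0.4178, 0.0418]
tcp_rot: [1.0, 0.0, 0.001, 0.001]
contact_force: [-0.3, -0.3, 0.5]
opening: 0.605
finger_force: 0.0
```

Emit:
send_rows(rows="0 0 0 0 0 0 -1;0 0 0 0 0 0 -1;0 0 0 0 0 0 -1;0 0 0 0 0 0 -1;0 0 0 0 0 0 -1")

```text
time: 26.9
eef_pos: [0.4504, -0.4178, 0.0416]
tcp_rot: [1.0, 0.0, 0.001, 0.001]
contact_force: [-0.5, 0.1, 4.4]
opening: 0.493
finger_force: 40.9
```

Converted, -120 mm / 500 = -0.24, -90 mm / 500 = -0.18.

Emit:
send_rows(rows="0 0 0 0 0 -0.08 -1;0 0 0 0 0 -0.18 -1;0 0 0 0 0 -0.24 -1;0 0 0 0 0 -0.24 -1;0 0 0 0 0 -0.24 -1")

```text
time: 27.52
eef_pos: [0.4492, -0.4162, 0.1584]
tcp_rot: [1.0, 0.0, -0.001, -0.001]
contact_force: [-0.1, -0.3, -1.9]
opening: 0.492
finger_force: 40.8
```

```bash
python3 - <<'E'
from h import *
for i in range(3): p=shot("wrist")
H,S,V=hsv(p);e=ctrl.get_state()["eef_pos"]
zt=e[2]+.014
g=px(p,[e[0],e[1],zt]);c,a=blob(p,(S>150)&((H<8)|(H>172)),g,45);print(e,g,c,a,ray(p,*c,zt)-e)
print(to(.448,-.0575,.16,0))
E
```

```text
[ 0.44906909 -0.41613214  0.15787556] [322.30398147 306.34718833] [319.92904031 301.53723169] 4138.5 [0.00226265 0.0009632  0.014     ]
(array([-0.2 ,  0.16,  0.03]), array([  -0.9, -358.6,   -0.9]))
```

Converted, -359 mm / 500 = -0.718, -2 mm / 500 = -0.004.

Emit:
send_rows(rows="0 0 0 -0.004 -0.718 0 -1;0 0 0 -0.004 -0.718 0 -1;0 0 0 -0.004 -0.718 0 -1;0 0 0 -0.004 -0.718 0 -1;0 0 0 -0.004 -0.718 0 -1;0 0 0 -0.004 -0.718 0 -1;0 0 0 -0.004 -0.718 0 -1;0 0 0 -0.004 -0.718 0 -1")

```text
time: 28.68
eef_pos: [0.4475, -0.0583, 0.1599]
tcp_rot: [1.0, 0.001, -0.001, 0.0]
contact_force: [1.2, -0.7, -0.7]
opening: 0.497
finger_force: 40.9
```

Emit:
send_rows(rows="0 0 0 0 0 0 -1;0 0 0 0 0 0 -1;0 0 0 0 0 0 -1")

```text
time: 29.05
eef_pos: [0.4477, -0.0589, 0.1605]
tcp_rot: [1.0, -0.0, -0.0, -0.0]
contact_force: [-0.4, 0.3, -0.4]
opening: 0.497
finger_force: 40.9
```

```bash
python3 - <<'E'
from h import *
from scipy.optimize import least_squares
p=shot("wrist","w8.png");H,S,V=hsv(p);e=ctrl.get_state()["eef_pos"]
zt=e[2]+.0134
g=px(p,[e[0],e[1],zt]);c,a=blob(p,(S>150)&((H<8)|(H>172)),g,45);print(e,g,c,a,ray(p,*c,zt)-e)
print("pred white",px(p,[.4478,-.0583,.008]))
m=((S<70)&(V>100)).astype(np.uint8);k=np.zeros_like(m);q=px(p,[.4478,-.0583,.008]);cv2.circle(k,tuple(int(t) for t in q),70,1,-1);m&=k
n,l,st,c=cv2.connectedComponentsWithStats(m);i=1+np.argmax(st[1:,4])
cs,_=cv2.findContours((l==i).astype(np.uint8),0,1);W=np.array([ray(p,u,v,.008)[:2] for u,v in max(cs,key=len)[:,0]]);W=W[W[:,0]>.449]
f=least_squares(lambda a:np.hypot(*(W-a).T)-.034,[.448,-.058],loss="soft_l1",f_scale=.0005);print(f.x,np.abs(f.fun).mean())
print(to(.447,-.057,.049,0))
E
```

```text
[ 0.44773986 -0.05873438  0.16050007] [321.67053386 305.30314634] [319.90405563 301.58567467] 4146.5 [0.00175925 0.0007186  0.0134    ]
pred white [320.03126235 195.36951657]
[ 0.44932855 -0.05544669] 0.00038053115392757195
(array([-0.  ,  0.  , -0.03]), array([ -0.7,  -1.7, 111.5]))
```

View pics/w8.png

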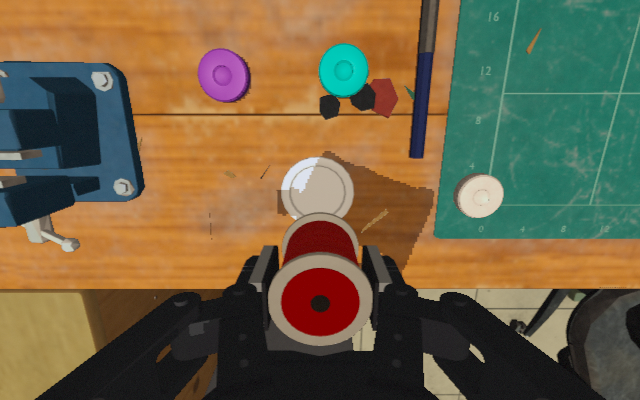

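The red spool is held straight, and the white saucer is centred at about (318,191). Lowering.

Converted, 117 mm / 500 = 0.234, 111 mm / 500 = 0.222.

Emit:
send_rows(rows="0 0 0 -0.001 -0.004 0.1 -1;0 0 0 -0.001 -0.004 0.17 -1;0 0 0 -0.001 -0.004 0.21 -1;0 0 0 -0.001 -0.004 0.222 -1;0 0 0 -0.001 -0.004 0.228 -1;0 0 0 -0.001 -0.004 0.232 -1;0 0 0 -0.001 -0.004 0.234 -1;0 0 0 -0.001 -0.004 0.234 -1")

```text
time: 30.1
eef_pos: [0.4475, -0.0563, 0.044]
tcp_rot: [1.0, 0.0, 0.0, 0.0]
contact_force: [0.2, 0.5, -0.6]
opening: 0.494
finger_force: 40.9
```

Converted, 2 mm / 500 = 0.004, 1 mm / 500 = 0.002.

Emit:
send_rows(rows="0 0 0 0 0 0.002 -1;0 0 0 0 0 0.004 -1;0 0 0 0 0 0.004 -1")

```text
time: 30.48
eef_pos: [0.4475, -0.0562, 0.0424]
tcp_rot: [1.0, 0.0, -0.0, -0.0]
contact_force: [-3.3, 0.2, 4.9]
opening: 0.495
finger_force: 41.6
```

Converted, -150 mm / 500 = -0.3, -100 mm / 500 = -0.2.

Emit:
send_rows(rows="0 0 0 0 0 0 0.1;0 0 0 0 0 0 1;0 0 0 0 0 0 1;0 0 0 0 0 0 1;0 0 0 0 0 -0.08 1;0 0 0 0 0 -0.2 1;0 0 0 0 0 -0.3 1;0 0 0 0 0 -0.3 1")

```text
time: 31.48
eef_pos: [0.4501, -0.0571, 0.1967]
tcp_rot: [1.0, 0.0, 0.005, 0.002]
contact_force: [0.4, -0.9, -0.1]
opening: 1.0
finger_force: 0.0
```

Converted, 148 mm / 500 = 0.296, 100 mm / 500 = 0.2.

Emit:
send_rows(rows="0 0 0 0 0.1 0 1;0 0 0 0 0.2 0 1;0 0 0 0 0.296 0 1;0 0 0 0 0.296 0 1;0 0 0 0 0.296 0 1;0 0 0 0 0.296 0 1;0 0 0 0 0.296 0 1")

```text
time: 32.35
eef_pos: [0.4473, -0.2031, 0.1913]
tcp_rot: [1.0, 0.001, -0.0, -0.0]
contact_force: [0.7, 0.3, 0.1]
opening: 0.997
finger_force: 0.0
```

```bash
python3 - <<'E'
from h import *
p=shot("top","t3.png",(170,110,330,280),3);H,S,V=hsv(p)
g=px(p,[.4475,-.0562,.056]);c,a=blob(p,(S>150)&((H<8)|(H>172))&(V>100),g,13);print("red",g,c,a,ray(p,*c,.056))
p=shot("wrist");H,S,V=hsv(p)
g=px(p,[.4462,-.2053,.016]);c,a=blob(p,(S<70)&(V>110),g,45);print("anvil",g,c,a,ray(p,*c,.016),ctrl.get_state()["eef_pos"])
print(to(.4465,-.2045,.028,0))
E
```

```text
red [232.63411667 256.70521397] [233.50997151 257.01899335] 175.5 [ 0.44691669 -0.05790992  0.056     ]
anvil [322.61759434 190.36629788] [320.44131822 187.08323564] 1279.5 [ 0.44957079 -0.20311981  0.016     ] [ 0.44740639 -0.20343299  0.19155826]
(array([ 0.  , -0.01,  0.1 ]), array([ -0.9,   1.1, 163.6]))
```

View pics/t3.png

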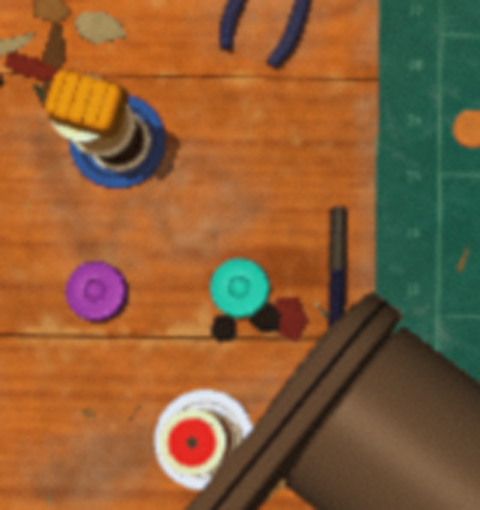

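The red spool is centred in the white saucer, about 1 mm off. Gripping the anvil low, with more force.

Converted, 165 mm / 500 = 0.33, 1.1 mm / 500 = 0.0022.

Emit:
send_rows(rows="0 0 0 -0.0014 0.0022 0.12 1;0 0 0 -0.0014 0.0022 0.22 1;0 0 0 -0.0014 0.0022 0.29 1;0 0 0 -0.0014 0.0022 0.32 1;0 0 0 -0.0014 0.0022 0.33 1;0 0 0 -0.0014 0.0022 0.33 1;0 0 0 -0.0014 0.0022 0.33 1")

```text
time: 33.33
eef_pos: [0.4477, -0.206, 0.0281]
tcp_rot: [1.0, 0.0, 0.001, 0.001]
contact_force: [-0.3, 0.3, 0.7]
opening: 1.002
finger_force: 0.0
```

Converted, 4.5 mm / 500 = 0.009, 1 mm / 500 = 0.002.

Emit:
send_rows(rows="0 0 0 0 0.002 0.009 0.3;0 0 0 0 0.002 0.009 -1;0 0 0 0 0.002 0.009 -1;0 0 0 0 0.002 0.009 -1;0 0 0 0 0.002 0.009 -1;0 0 0 0 0.002 0.009 -1;0 0 0 0 0.002 0.009 -1;0 0 0 0 0.002 0.009 -1", grip_force=60)

```text
time: 34.33
eef_pos: [0.4478, -0.2071, 0.0242]
tcp_rot: [1.0, 0.0, 0.001, 0.001]
contact_force: [-2.4, 1.1, 9.7]
opening: 0.437
finger_force: 62.9
```

Converted, -140 mm / 500 = -0.28, -110 mm / 500 = -0.22.

Emit:
send_rows(rows="0 0 0 0 0 -0.04 -1;0 0 0 0 0 -0.12 -1;0 0 0 0 0 -0.22 -1;0 0 0 0 0 -0.28 -1;0 0 0 0 0 -0.28 -1;0 0 0 0 0 -0.28 -1")

```text
time: 35.08
eef_pos: [0.4456, -0.2055, 0.1601]
tcp_rot: [1.0, 0.0, -0.001, -0.001]
contact_force: [-0.9, -0.7, -2.2]
opening: 0.439
finger_force: 60.7
```

```bash
python3 - <<'E'
from h import *
for i in range(3): p=shot("wrist","w9.png")
H,S,V=hsv(p);e=ctrl.get_state()["eef_pos"]
zt=e[2]-.0075
g=px(p,[e[0],e[1],zt]);c,a=blob(p,(S<70)&(V>110),g,45);print(e,g,c,a,ray(p,*c,zt)-e)
print(to(.4475,-.0562,.165,0))
E
```

```text
[ 0.4454623  -0.2054812   0.15965054] [321.97910884 278.05841741] [320.76331805 278.19693692] 5778.5 [-7.49971604e-05  5.74129009e-04 -7.50000000e-03]
(array([-0.15,  0.21,  0.03]), array([   2.1, -149.3,   -5. ]))
```

View pics/w9.png

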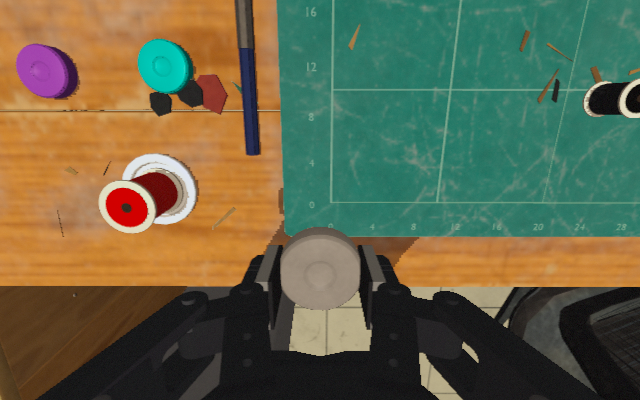

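The anvil is held flat and centred, and the red spool stands in the white saucer. Carrying it over.

Converted, -149 mm / 500 = -0.298, -100 mm / 500 = -0.2.

Emit:
send_rows(rows="0 0 0 0.005 -0.1 0 -1;0 0 0 0.005 -0.2 0 -1;0 0 0 0.005 -0.298 0 -1;0 0 0 0.005 -0.298 0 -1;0 0 0 0.005 -0.298 0 -1;0 0 0 0.005 -0.298 0.06 -1;0 0 0 0.005 -0.298 0.11 -1;0 0 0 0.005 -0.298 0.13 -1")

```text
time: 36.22
eef_pos: [0.448, -0.0581, 0.0952]
tcp_rot: [1.0, -0.001, -0.002, -0.001]
contact_force: [0.1, 0.1, -1.2]
opening: 0.436
finger_force: 60.9
```

Converted, 3 mm / 500 = 0.006.

Emit:
send_rows(rows="0 0 0 0 0 0.006 -1;0 0 0 0 0 0.006 -1;0 0 0 0 0 0.006 -1")

```text
time: 36.6
eef_pos: [0.4498, -0.0577, 0.095]
tcp_rot: [1.0, 0.0, 0.001, 0.0]
contact_force: [-0.1, -0.4, -1.7]
opening: 0.438
finger_force: 60.9
```

```bash
python3 - <<'E'
from h import *
print(ctrl.get_state()["eef_pos"],to(.448,-.0562,.0772,0))
E
```

```text
[ 0.44979453 -0.05765316  0.0950331 ] (array([ 0.04, -0.11,  0.03]), array([-1.8, -1.5, 17.8]))
```

Converted, 17.5 mm / 500 = 0.035, -1.5 mm / 500 = -0.003.

Emit:
send_rows(rows="0 0 0 -0.003 -0.003 0.014 -1;0 0 0 -0.003 -0.003 0.024 -1;0 0 0 -0.003 -0.003 0.03 -1;0 0 0 -0.003 -0.003 0.033 -1;0 0 0 -0.003 -0.003 0.035 -1;0 0 0 -0.003 -0.003 0.035 -1;0 0 0 -0.003 -0.003 0.035 -1")

```text
time: 37.48
eef_pos: [0.4477, -0.0558, 0.077]
tcp_rot: [1.0, 0.0, -0.0, -0.0]
contact_force: [-2.7, 1.2, 6.0]
opening: 0.436
finger_force: 63.4
```

Contact at the expected height. Releasing, rising and clearing the view.

Converted, -130 mm / 500 = -0.26, -80 mm / 500 = -0.16.

Emit:
send_rows(rows="0 0 0 0 0 0 0.1;0 0 0 0 0 0 1;0 0 0 0 0 0 1;0 0 0 0 0 0 1;0 0 0 0 0 -0.06 1;0 0 0 0 0 -0.16 1;0 0 0 0 0 -0.26 1;0 0 0 0 0 -0.26 1")

```text
time: 38.48
eef_pos: [0.4503, -0.0567, 0.2116]
tcp_rot: [1.0, 0.0, 0.005, 0.002]
contact_force: [0.2, 0.4, -0.4]
opening: 1.0
finger_force: 0.0
```

Converted, 300 mm / 500 = 0.6, 240 mm / 500 = 0.48.

Emit:
send_rows(rows="0 0 0 0.02 0.12 0 1;0 0 0 0.04 0.24 0 1;0 0 0 0.06 0.36 0 1;0 0 0 0.08 0.48 0 1;0 0 0 0.1 0.6 0 1;0 0 0 0.1 0.6 0 1;0 0 0 0.1 0.6 0 1;0 0 0 0.1 0.6 0 1")

```text
time: 39.48
eef_pos: [0.4975, -0.3541, 0.2059]
tcp_rot: [1.0, 0.001, -0.0, -0.001]
contact_force: [-0.8, -0.1, 0.4]
opening: 1.0
finger_force: 0.0
```

```bash
python3 - <<'E'
from h import *
p=shot("top");q=shot("scene")
im=np.vstack([cv2.resize(p["color"][120:290,170:300],None,fx=2,fy=2),cv2.resize(q["color"][110:240,190:320],(260,260))])[:,:,::-1]
cv2.imwrite("pics/fin.png",im)
H,S,V=hsv(p);g=px(p,[.4475,-.057,.069]);c,a=blob(p,(S<70)&(V>110),g,13);print(g,c,a,ray(p,*c,.069))
E
```

```text
[231.90356573 256.84417078] [232.07077626 256.14764079] 438.0 [ 0.44882097 -0.05727516  0.069     ]
```

View pics/fin.png

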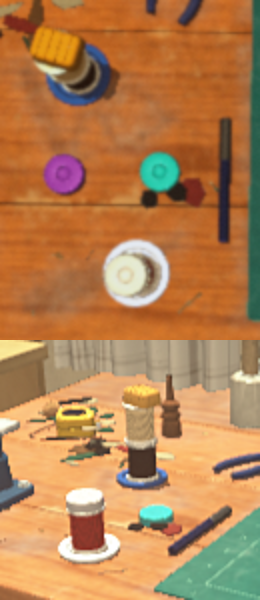

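Both stacks stand upright and centred: the anvil on red at (128,275) from above, and the wax, sand and black stack at (60,60). The arm is clear, so I hand the job in.

```bash
python3 -c "
from plant import ctrl
print(ctrl.sign_off())"
```

```text
the job is handed in; nothing more can be done
None
```

I handed the job in at about 39.5 s. Both stacks looked upright and centred in the last pictures (wax within about 4 mm, the rest about 1–2 mm), and the arm was clear; sign-off gave no verdict.

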